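# Lock the food processor's spindle and take off its cap of unknown thread

### The job

The slicing disc is to go on the food processor, so the cap must come off its spindle. First turn the lock collar by its finger tab all the way to the closed-padlock mark, so that the spindle cannot turn along; then feel which way the cap unscrews (its thread may be right- or left-handed), unscrew it and lift it off. Finish still holding the cap, upright and still, at least 8 cm above its seat, with the collar locked and the loose things round about left where they are.

Things in the scene. Friction and masses are not known exactly. Their poses are not given: they have to be found in the camera images.
- processor: White food processor base, fixed: a round deck (radius 118 mm, top 71 mm above the worktop) round the upright spindle; behind it the motor housing, its front 112 mm from the spindle axis, 166 mm wide, 157 mm high (dial to 175). Origin: on the spindle axis at worktop level; z up, x from the axis to the motor housing. Unlocked, the spindle turns freely and goes round with the cap.
- lock_collar (a joint): Angle of the captive lock collar, a dark ring (radius 46 mm, top 80 mm above the worktop) turning on the spindle axis: 0 open-padlock mark, 0.90 closed-padlock mark and end stop (locked); grows anticlockwise seen from above. Starts at 0 to 0.25, drags with 0.12 N m, stays where left. The spindle is locked from about 0.8 on.
- collar_tab (a point): Grip point of the collar's finger tab, an upright radial dark blade 10 mm thick (tangentially), 52 to 84 mm from the spindle axis, 73 to 98 mm above the worktop, to be pinched from above or pushed. The point: 70 mm from the axis, 91 mm up. The tab's direction from the axis is 2.69 rad + lock_collar, anticlockwise from the processor's x axis (the side away from the motor housing).
- locked_mark (a point): The raised closed-padlock mark on the deck, 101 mm from the spindle axis: the tab points at it when the collar is locked.
- spindle_seat (a point): Point on the spindle axis, 94 mm above the worktop, where the cap's lower rim sits; axes as the processor's.
- cap: Black ribbed round cap on the spindle, 52 mm across, 40 mm high, about 90 g, hollow below. Origin: centre of its lower rim, z up. Thread of either hand: the wrong way it meets a hard stop within 0.15 rad; the right way it turns with about 0.1 N m of drag, is free after 1.0 rad, meets a stop at 1.45. Turn it 1.2 to 1.4 rad, then lift. No need to raise it while turning; a weak spring lifts it.
- onion: A brown onion, 75 mm, bystander; origin at its underside.
- garlic: A garlic bulb, 60 mm, bystander; origin at its underside.
- mug: A blue-grey mug, 97 mm high, bystander; origin at its underside.
- lemon: A lemon, 78 mm long, bystander; origin at its underside.
- peeler: A peeler with a black handle, 170 mm long, bystander; origin at its underside.
There are look-alikes about, which are no part of the job. Leave any orange or turquoise look-alike of the cap alone.

How it is judged:
By the outcome, as a careful person would: the job done as asked, in the order asked, and still so for the second after the job is handed in, while the arm keeps its last pose, push and grip.
It also fails if it takes over 58 s, if anything falls off the work surface, if the arm or the gripper's body presses on something with over 40 N, if the wrist force passes 120 N, or if a joint passes its speed limit or range.

### The arm

A 7-joint arm with a two-finger parallel gripper is mounted at the origin on a cart in front of the work surface, level with it; the furniture and walls round the work are solid. World frame = base frame: x ahead of the robot, y to its left, z up, the work surface at z = 0. Lengths are in m, angles in rad, forces in N, time in s.
With the tool pointing down it reaches from about 0.4 to 0.85 m from the base axis. Payload 10.4 kg.
Tool frame: the origin (TCP) lies midway between the tips of the shut fingers; the grasp point (between the pads) lies 19 mm behind it; z points along the fingers, y is the line along which they close (so a half turn about z gives the same grasp; the last joint's range is limited). The gripper opens to 85 mm and grips with 20 to 120 N. Pads are 22 mm wide; open, the fingers measure 114 mm over their backs; the gripper's body (76 mm by 85 mm) begins 54 mm behind the grasp point. The pads swing forward as they close: fully open they stand 13 mm farther back than shut.
Start: joints at [-0.023, 0.332, -0.065, 1.46, 0.022, 1.35, -0.088], TCP at [0.625, 0, 0.231] pointing down, gripper open.
Joint ranges: [-2.6, 2.6], [-0.5, 2.12], [-1.47, 1.34], [0.16, 2.42], [-1.27, 4.41], [0.06, 2.06], [-2.6, 2.6]. Speed limits (rad/s): [2.22, 2.22, 2.79, 2.79, 3.14, 3.14, 3.14].

### API

Orientations are given as a unit quaternion [x, y, z, w].
In Python, from workcell import get_obs, camera, camera_params, hand_in gives the robot as it stands.
- The arm moves only by the tool carry_out, never from a script. Its argument "commands" is a list that holds one entry, the list of rows, each a list of 6 numbers: the shift along the tool's x, y, z in units of 40 mm (1.0 is 40 mm), then the turn, a rotation vector about the tool's x, y, z in units of 6 degrees (1.0 is 6 degrees). In form: [[[x, y, z, ax, ay, az], ...]]. A call has 1 to 20 rows; each row shifts and turns the commanded pose from where the row before left it, along the tool's axes as they then stand; what a row does not reach is not made up. A row lasts 1/12 s, in which the tool goes at most 41.7 mm and 7.16 degrees, less where a joint would pass 70% of its speed; a pose out of reach is approached as far as the arm can. A call is refused whole if a number of a shift passes 1 or a number of a turn 1, either way. A call with a gripper value outside its range is refused whole. "hand" is the closure, from -1 (fully open) to 1 (shut), set as the call begins (left out, the last holds). The fingers move at their own pace and stop on an object; "force" is the grip in N (left out, the last holds). Time passes only in rows, so rows that do not move let the fingers close. It gives the time, the measured TCP pose, the force, the opening and the grip force at its end, in the units of the state.
- get_obs(): the state, without advancing time (a new reading comes with each control period).
- camera(name): name is "scene" or "side" or "wrist"; returns the picture (400x640x3 uint8, red, green, blue); there is no depth.
- camera_params(name): a dict with "mtx" (3x3 intrinsics, pixels), "R" (3x3) and "t" (3): a world point X has camera coordinates R X + t. Camera axes: x right, y down, z forward; pixel columns grow to the right and rows downward; lengths in m; the calibration is good to about 2 mm. A picture is of the moment at which its call begins: read the wrist's pose just before it. camera_params takes no time and is no camera call; for the wrist camera it gives the pose at the moment of the call.
- hand_in(): hands the job in; it is judged then, once.
The state is a dict: "clock": time; "joint_pos": joint angles; "joint_velocities": joint speeds; "tau": joint torques, N m; "position": TCP position; "ee_rot": TCP orientation; "ft_force": force on the tool from outside, world axes, zero at the start; "torque": the same for the moment, N m; "grip_width": opening from 0.0 (shut) to 1.0 (fully open); "grasp_force": force on a finger pad.
Only numpy, scipy, OpenCV 4.12 (cv2) and the standard library are available. Lean on these libraries where they do the work, as an engineer would, in place of code of your own. Each camera call takes 0.05 s, during which the arm holds its last target. There are 200 camera calls.

## Working session

There is one attempt and no reset: what is moved stays moved. The work goes in short steps, Python scripts to look and compute and a tool call to move; the robot and the scene stay as the last step left them, time stands still between calls to the robot, and variables do not carry over. Pictures are saved under pics/ and viewed, at most 10 in all, crops included, and the job is handed in when it is done.

Besides the shell and the picture viewer there is one more tool, called after "Emit:" as name([rows], argument=value, ...), one row to a line, values as JSON. carry_out: Moves the arm, as the interface text tells. Its arguments: {"type":"object","properties":{"commands":{"type":"array"},"hand":{"type":"number"},"force":{"type":"number"}},"required":["commands"]}

```bash
mkdir -p pics
python3 - <<'E'
from workcell import *
import cv2,numpy as np
o=get_obs();print({k:np.round(v,3).tolist() for k,v in o.items()})
for n in("scene","side"):
    cv2.imwrite(f"pics/{n}1.png",camera(n)[:,:,::-1]);p=camera_params(n);print(n,p)
E
```

```text
{'clock': 0.0, 'joint_pos': [-0.023, 0.333, -0.065, 1.461, 0.022, 1.35, -0.088], 'joint_velocities': [-0.0, 0.001, -0.001, 0.001, 0.002, 0.0, 0.001], 'tau': [0.0, -62.545, 0.05, -39.161, 0.016, 0.01, -0.0], 'position': [0.625, 0.0, 0.23], 'ee_rot': [0.707, 0.707, -0.001, -0.001], 'ft_force': [0.856, 0.675, 0.154], 'torque': [0.053, 0.014, 0.021], 'grasp_force': 0.0, 'grip_width': 1.005}
scene {'mtx': array([[434.33129395,   0.        , 314.26325237],
       [  0.        , 434.33129395, 195.74806373],
       [  0.        ,   0.        ,   1.        ]]), 'R': array([[ 0.53082244, -0.84747472,  0.00376027],
       [-0.49294692, -0.31236428, -0.81205412],
       [ 0.68936991,  0.42920294, -0.58357002]]), 't': array([-0.26278428,  0.3096523 ,  0.99114866])}
side {'mtx': array([[368.51781042,   0.        , 316.63161295],
       [  0.        , 368.51781042, 201.40762126],
       [  0.        ,   0.        ,   1.        ]]), 'R': array([[ 0.65553014, -0.75514851,  0.00556428],
       [-0.61608644, -0.53904499, -0.57434136],
       [ 0.43671242,  0.37306999, -0.818597  ]]), 't': array([-0.34662036,  0.35632749,  1.07879895])}
```

View pics/scene1.png

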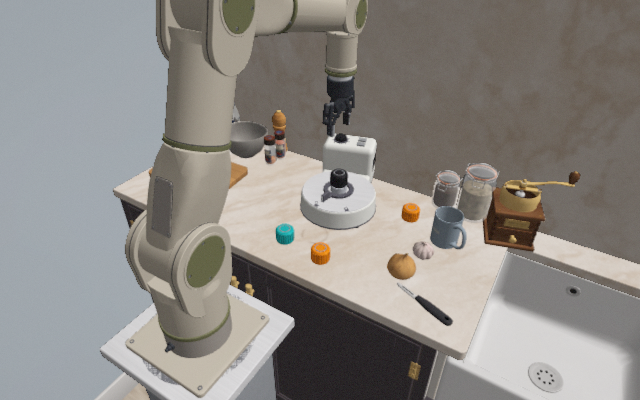

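View pics/side1.png

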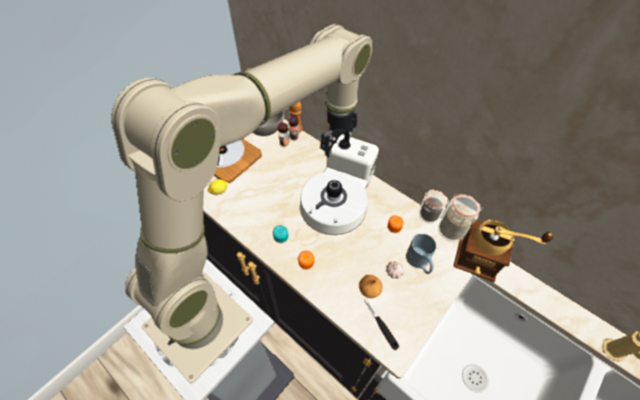

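The black cap on the spindle is at scene (339,178), side (334,187). It could be mistaken for the orange caps at scene (320,253) and (411,212), the turquoise cap at (285,234), or the black dial on the motor housing at (341,139). By the description it's the black one in the middle of the deck. I'll check that with an enlarged crop of each view.

Run:
```python
import cv2,numpy as np
a=cv2.imread("pics/scene1.png")[130:230,290:390];b=cv2.imread("pics/side1.png")[150:250,285:385]
f=lambda i:cv2.resize(i,(400,400),interpolation=cv2.INTER_CUBIC)
cv2.imwrite("pics/crop1.png",np.hstack([f(a),f(b)]))
```

```text
(no output)
```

View pics/crop1.png

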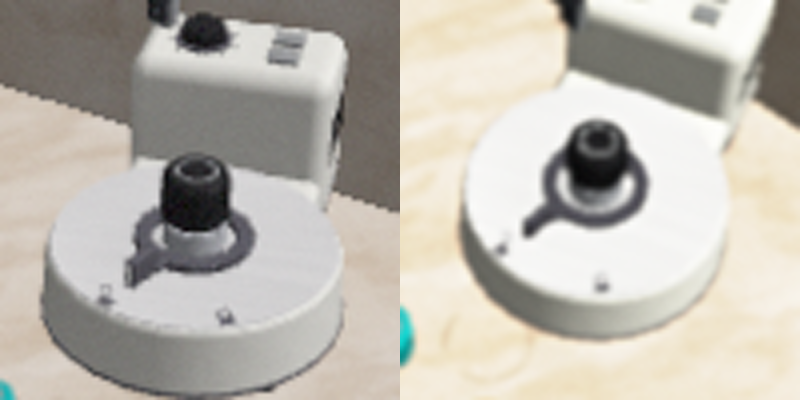

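The crop confirms it: a ribbed black cap on a white spindle, with the dark ring and tab round it. The tab is at scene (322,197), by the left (open) mark at (316,204). The right (closed) mark is at (346,209).

```bash
cat > h.py <<'E'
import numpy as np, cv2
from workcell import *
def onz(p,uv,z):
    d=p["R"].T@np.linalg.inv(p["mtx"])@[*uv,1]; c=-p["R"].T@p["t"]
    return c+d*(z-c[2])/d[2]
def proj(p,X):
    q=p["mtx"]@(p["R"]@np.asarray(X,float)+p["t"]); return q[:2]/q[2]
E
python3 - <<'E'
from h import *
pts={"captop":((339.5,172),(335,184.3),.134),"tabend":((322.3,196),(316.9,206.5),.09),"open":((316.2,203.7),(310.5,210.8),.072),"closed":((346.5,209),(335.5,220.5),.072)}
r={}
for k,(a,b,z) in pts.items():
    A=onz(camera_params("scene"),a,z);B=onz(camera_params("side"),b,z);r[k]=(A+B)/2;print(k,A.round(4),B.round(4))
c=r["captop"]
for k in r: v=(r[k]-c)[:2];print(k,np.hypot(*v).round(4),np.arctan2(v[1],v[0]).round(3))
E
```

```text
captop [ 0.5749 -0.038   0.134 ] [ 0.5768 -0.037   0.134 ]
tabend [ 0.4955 -0.027   0.09  ] [ 0.4941 -0.0306  0.09  ]
open [ 0.4746 -0.0192  0.072 ] [ 0.4765 -0.018   0.072 ]
closed [ 0.4996 -0.1061  0.072 ] [ 0.5017 -0.1044  0.072 ]
captop 0.0 0.0
tabend 0.0815 3.034
open 0.1021 2.955
closed 0.1012 -2.409
```

Both marks come out 101–102 mm from the axis, as described. The axis is at (0.576,−0.0375), the closed direction is 3.87 rad, and the tab is at about 3.03. I'll hover over the tab with tool y tangential and x pointing at the axis.

Emit:
carry_out([
  [[-0.14, -0.6, 0.15, 0, 0, 1], [-0.15, -0.6, 0.15, 0, 0, 0], [-0.15, -0.6, 0.15, 0, 0, 0], [-0.15, -0.6, 0.15, 0, 0, 0], [-0.15, -0.57, 0.15, 0, 0, 0], [0, 0, 0, 0, 0, 1], [0, 0, 0, 0, 0, 1], [0, 0, 0, 0, 0, 1], [0, 0, 0, 0, 0, 1], [0, 0, 0, 0, 0, 1], [0, 0, 0, 0, 0, 1], [0, 0, 0, 0, 0, 1], [0, 0, 0, 0, 0, 1], [0, 0, 0, 0, 0, 1], [0, 0, 0, 0, 0, 1], [0, 0, 0, 0, 0, 1], [0, 0, 0, 0, 0, 1], [0, 0, 0, 0, 0, 1], [0, 0, 0, 0, 0, 1], [0, 0, 0, 0, 0, 1]],
], hand=0.2)

```text
clock: 1.77
position: [0.504, -0.0196, 0.201]
ee_rot: [0.998, -0.055, -0.0, 0.0]
ft_force: [0.4, -0.3, 0.4]
grip_width: 0.4
grasp_force: 0.0
```

Run:
```python
from h import *
o=get_obs();print({k:np.round(v,4).tolist() for k,v in o.items() if k in("clock","position","ee_rot","joint_pos","grip_width")})
p=camera_params("wrist");im=camera("wrist");cv2.imwrite("pics/w1.png",im[:,:,::-1])
np.savez("w1.npz",**p)
for X in([.5758,-.0375,.134],[.5062,-.0297,.098],[.4992+.001,-.105,.072]):print(proj(p,X).round(1))
```

```text
{'clock': 1.7667, 'joint_pos': [-0.0609, 0.0881, 0.0096, 1.8174, -0.0009, 1.2367, -1.7318], 'position': [0.504, -0.0196, 0.201], 'ee_rot': [0.9985, -0.0549, -0.0003, 0.0], 'grip_width': 0.3998}
[334.9 117.6]
[331.8 198.5]
[408.1 188.6]
```

View pics/w1.png

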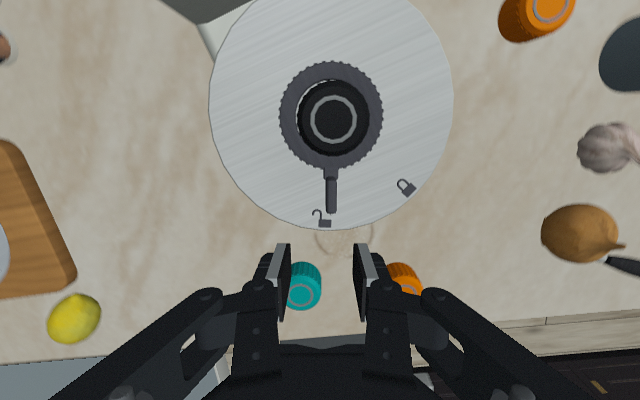

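The wrist view shows the cap at (334,118), the tab from (332,172) to (331,213), and the closed mark at (405,187). All are within about 2 mm of my projections. I'll go down over the tab and pinch it.

Emit:
carry_out([
  [[0.04, 0.12, 0, 0, 0, 0], [0.04, 0.12, 0.2, 0, 0, 0], [0, 0, 0.5, 0, 0, 0], [0, 0, 0.5, 0, 0, 0], [0, 0, 0.5, 0, 0, 0], [0, 0, 0.4, 0, 0, 0], [0, 0, 0.4, 0, 0, 0], [0, 0, 0.3, 0, 0, 0], [0, 0, 0.28, 0, 0, 0], [0, 0, 0, 0, 0, 0], [0, 0, 0, 0, 0, 0]],
])

```text
clock: 2.73
position: [0.5061, -0.0297, 0.0776]
ee_rot: [0.999, -0.052, -0.001, 0.0]
ft_force: [0.4, -0.4, -0.4]
grip_width: 0.4
grasp_force: 0.0
```

Emit:
carry_out([
  [[0, 0, 0, 0, 0, 0], [0, 0, 0, 0, 0, 0], [0, 0, 0, 0, 0, 0], [0, 0, 0, 0, 0, 0], [0, 0, 0, 0, 0, 0], [0, 0, 0, 0, 0, 0], [0, 0, 0, 0, 0, 0], [0, 0, 0, 0, 0, 0]],
], hand=1, force=25)

```text
clock: 3.4
position: [0.5071, -0.0289, 0.079]
ee_rot: [0.999, -0.052, 0.001, -0.0]
ft_force: [-2.0, 3.3, 6.1]
grip_width: 0.114
grasp_force: 25.7
```

Pinched: the 9.7 mm opening matches the tab. I'll raise slightly and swing 45° along the arc, then creep to the stop.

Emit:
carry_out([
  [[0, 0, -0.04, 0, 0, 0], [0.003, 0.077, 0, 0, 0, -0.417], [0.003, 0.077, 0, 0, 0, -0.417], [0.007, 0.1525, 0, 0, 0, -0.833], [0.007, 0.1525, 0, 0, 0, -0.833], [0.007, 0.1525, 0, 0, 0, -0.833], [0.007, 0.1525, 0, 0, 0, -0.833], [0.007, 0.1525, 0, 0, 0, -0.833], [0.007, 0.1525, 0, 0, 0, -0.833], [0.007, 0.1525, 0, 0, 0, -0.833], [0.003, 0.077, 0, 0, 0, -0.417], [0.003, 0.077, 0, 0, 0, -0.417], [0, 0, 0, 0, 0, 0], [0, 0, 0, 0, 0, 0]],
])

```text
clock: 4.57
position: [0.5225, -0.0786, 0.0791]
ee_rot: [0.942, 0.335, 0.001, -0.001]
ft_force: [5.4, 8.5, -9.2]
grip_width: 0.113
grasp_force: 27.4
```

Emit:
carry_out([
  [[0.002, 0.05, 0, 0, 0, -0.25], [0.002, 0.05, 0, 0, 0, -0.25], [0, 0, 0, 0, 0, 0], [0, 0, 0, 0, 0, 0]],
])

```text
clock: 4.9
position: [0.5248, -0.0812, 0.0791]
ee_rot: [0.933, 0.36, 0.0, -0.001]
ft_force: [3.8, 9.0, -6.1]
grip_width: 0.106
grasp_force: 27.3
```

Emit:
carry_out([
  [[0.002, 0.05, 0, 0, 0, -0.25], [0.002, 0.05, 0, 0, 0, -0.25], [0, 0, 0, 0, 0, 0], [0, 0, 0, 0, 0, 0]],
])

```text
clock: 5.23
position: [0.5251, -0.0814, 0.079]
ee_rot: [0.923, 0.384, -0.002, -0.004]
ft_force: [-11.1, 19.0, 8.5]
grip_width: 0.109
grasp_force: 39.1
```

Emit:
carry_out([
  [[0.002, 0.06, 0, 0, 0, 0], [0.002, 0.06, 0, 0, 0, 0], [0, 0, 0, 0, 0, 0], [0, 0, 0, 0, 0, 0]],
])

```text
clock: 5.57
position: [0.5254, -0.0816, 0.0788]
ee_rot: [0.923, 0.385, -0.004, -0.007]
ft_force: [-29.1, 29.3, 25.4]
grip_width: 0.11
grasp_force: 42.7
```

Hard stop reached: the force jumped while the tab stayed at about 3.86 rad. I'll take the push off, open and go up.

Emit:
carry_out([
  [[0, -0.12, 0, 0, 0, 0], [0, -0.03, 0, 0, 0, 0.2], [0, 0, 0, 0, 0, 0]],
])

```text
clock: 5.82
position: [0.5251, -0.0812, 0.079]
ee_rot: [0.928, 0.374, -0.001, -0.003]
ft_force: [-6.0, 16.0, 2.7]
grip_width: 0.11
grasp_force: 30.3
```

Emit:
carry_out([
  [[0, 0, 0, 0, 0, 0], [0, 0, 0, 0, 0, 0], [0, 0, 0, 0, 0, 0], [0, 0, 0, 0, 0, 0], [0, 0, -0.2, 0, 0, 0], [0, 0, -0.4, 0, 0, 0], [0, 0, -0.6, 0, 0, 0], [0, 0, -0.6, 0, 0, 0], [0, 0, -0.6, 0, 0, 0], [0, 0, -0.6, 0, 0, 0], [0, 0, -0.2, 0, 0, 0], [0, 0, 0, 0, 0, 0]],
], hand=0.1)

```text
clock: 6.82
position: [0.5279, -0.086, 0.2105]
ee_rot: [0.928, 0.373, 0.002, 0.001]
ft_force: [0.5, -0.4, -0.0]
grip_width: 0.445
grasp_force: 0.0
```

Run:
```python
from h import *
o=get_obs();print({k:np.round(v,4).tolist() for k,v in o.items() if k in("clock","position","ee_rot","joint_pos","grip_width")})
p=camera_params("wrist");im=camera("wrist");cv2.imwrite("pics/w2.png",im[:,:,::-1])
np.savez("w2.npz",**p)
c=np.array([.5758,-.0375])
print(proj(p,[*c,.134]).round(1))
```

```text
{'clock': 6.8167, 'joint_pos': [0.1164, 0.1458, -0.0444, 1.7326, 0.007, 1.2587, -0.7365], 'position': [0.5279, -0.086, 0.2105], 'ee_rot': [0.9279, 0.3728, 0.002, 0.0011], 'grip_width': 0.4452}
[317.6 124.4]
```

View pics/w2.png

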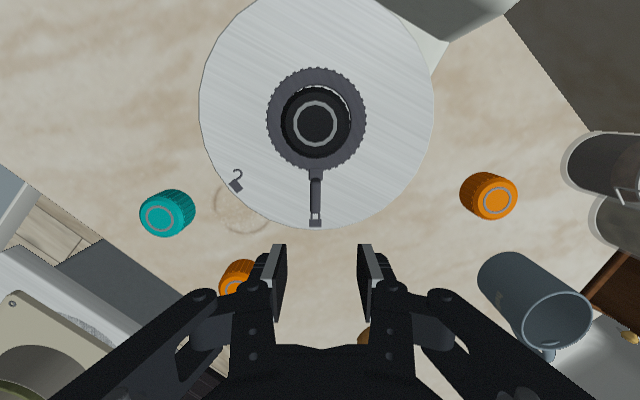

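The tab now points at the closed mark, tab and mark in line at column 315. The cap centre is at (315,124), 1–2 mm off the prediction, so I'm correcting the axis to (0.575,−0.0365). Next I move over the cap with the gripper open.

Emit:
carry_out([
  [[0.3, -0.02, 0, 0, 0, 0], [0.4, -0.02, 0, 0, 0, 0], [0.5, -0.02, 0, 0, 0, 0], [0.4, -0.02, 0, 0, 0, 0], [0.1, 0, 0.1, 0, 0, 0], [0, 0, 0.4, 0, 0, 0], [0, 0, 0.5, 0, 0, 0], [0, 0, 0.5, 0, 0, 0], [0, 0, 0.5, 0, 0, 0], [0, 0, 0.4, 0, 0, 0], [0, 0, 0.3, 0, 0, 0], [0, 0, 0.21, 0, 0, 0], [0, 0, 0, 0, 0, 0], [0, 0, 0, 0, 0, 0]],
], hand=-1)

```text
clock: 8.03
position: [0.5736, -0.0361, 0.0912]
ee_rot: [0.928, 0.373, -0.0, -0.0]
ft_force: [-0.1, -0.8, 0.7]
grip_width: 1.002
grasp_force: 0.0
```

Emit:
carry_out([
  [[0, 0, 0, 0, 0, 0], [0, 0, 0, 0, 0, 0], [0, 0, 0, 0, 0, 0], [0, 0, 0, 0, 0, 0], [0, 0, 0, 0, 0, 0], [0, 0, 0, 0, 0, 0], [0, 0, 0, 0, 0, 0], [0, 0, 0, 0, 0, 0]],
], hand=1, force=50)

```text
clock: 8.7
position: [0.5741, -0.0362, 0.0923]
ee_rot: [0.928, 0.373, 0.001, 0.0]
ft_force: [-0.5, 0.3, 6.1]
grip_width: 0.608
grasp_force: 51.0
```

Run:
```python
from h import *
o=get_obs();print({k:np.round(v,3).tolist() for k,v in o.items()})
```

```text
{'clock': 8.7, 'joint_pos': [0.05, 0.341, -0.079, 1.754, 0.03, 1.046, -0.846], 'joint_velocities': [-0.0, -0.001, -0.001, -0.0, 0.001, 0.002, -0.001], 'tau': [0.218, -55.676, 0.163, -33.136, 0.182, -0.419, -0.003], 'position': [0.574, -0.036, 0.092], 'ee_rot': [0.928, 0.373, 0.001, 0.0], 'ft_force': [-0.465, 0.309, 6.059], 'torque': [0.177, 0.324, 0.065], 'grasp_force': 50.998, 'grip_width': 0.608}
```

Gripped at 51.7 mm. Now I feel the thread, anticlockwise first (tool −z).

Emit:
carry_out([
  [[0, 0, 0, 0, 0, -0.3], [0, 0, 0, 0, 0, -0.3], [0, 0, 0, 0, 0, -0.3], [0, 0, 0, 0, 0, -0.3], [0, 0, 0, 0, 0, 0], [0, 0, 0, 0, 0, 0]],
])

```text
clock: 9.2
position: [0.5744, -0.0363, 0.0924]
ee_rot: [0.903, 0.431, 0.001, 0.0]
ft_force: [0.2, 0.0, 4.5]
grip_width: 0.607
grasp_force: 51.0
```

Run:
```python
from h import *
o=get_obs();print({k:np.round(v,3).tolist() for k,v in o.items()})
```

```text
{'clock': 9.2, 'joint_pos': [0.066, 0.342, -0.098, 1.753, 0.038, 1.046, -0.726], 'joint_velocities': [-0.0, 0.001, 0.003, -0.001, 0.001, -0.0, -0.005], 'tau': [0.185, -55.508, -0.218, -32.56, 0.131, -0.128, 0.151], 'position': [0.574, -0.036, 0.092], 'ee_rot': [0.903, 0.431, 0.001, 0.0], 'ft_force': [0.239, 0.008, 4.473], 'torque': [0.088, 0.06, 0.004], 'grasp_force': 50.997, 'grip_width': 0.607}
```

Emit:
carry_out([
  [[0, 0, 0, 0, 0, -0.3], [0, 0, 0, 0, 0, -0.3], [0, 0, 0, 0, 0, -0.3], [0, 0, 0, 0, 0, 0], [0, 0, 0, 0, 0, 0]],
])

```text
clock: 9.62
position: [0.5746, -0.0363, 0.0925]
ee_rot: [0.881, 0.473, 0.001, 0.001]
ft_force: [-0.3, 0.3, 5.5]
grip_width: 0.603
grasp_force: 51.0
```

Run:
```python
from h import *
o=get_obs();print({k:np.round(v,3).tolist() for k,v in o.items()})
```

```text
{'clock': 9.617, 'joint_pos': [0.078, 0.343, -0.112, 1.752, 0.044, 1.047, -0.636], 'joint_velocities': [-0.001, -0.001, 0.001, 0.001, -0.001, -0.001, -0.005], 'tau': [0.173, -55.501, -0.416, -32.294, 0.111, 0.031, 0.152], 'position': [0.575, -0.036, 0.093], 'ee_rot': [0.881, 0.473, 0.001, 0.001], 'ft_force': [-0.295, 0.279, 5.51], 'torque': [0.116, -0.028, 0.039], 'grasp_force': 51.006, 'grip_width': 0.603}
```

It has turned 0.22 rad anticlockwise with a steady drag of 0.15 N m and no stop, so the thread is right-handed. I'll go on to about 1.3 rad.

Emit:
carry_out([
  [[0, 0, 0, 0, 0, -0.52], [0, 0, 0, 0, 0, -0.52], [0, 0, 0, 0, 0, -0.52], [0, 0, 0, 0, 0, -0.52], [0, 0, 0, 0, 0, -0.52], [0, 0, 0, 0, 0, -0.52], [0, 0, 0, 0, 0, -0.52], [0, 0, 0, 0, 0, -0.52], [0, 0, 0, 0, 0, -0.52], [0, 0, 0, 0, 0, -0.52], [0, 0, 0, 0, 0, -0.52], [0, 0, 0, 0, 0, -0.52], [0, 0, 0, 0, 0, -0.52], [0, 0, 0, 0, 0, -0.52], [0, 0, 0, 0, 0, -0.52], [0, 0, 0, 0, 0, -0.52], [0, 0, 0, 0, 0, -0.52], [0, 0, 0, 0, 0, -0.52], [0, 0, 0, 0, 0, -0.52], [0, 0, 0, 0, 0, -0.52]],
])

```text
clock: 11.28
position: [0.5747, -0.0363, 0.0925]
ee_rot: [0.508, 0.861, 0.001, 0.001]
ft_force: [-0.0, 1.0, 5.8]
grip_width: 0.6
grasp_force: 50.9
```

Run:
```python
from h import *
o=get_obs();print({k:np.round(v,3).tolist() for k,v in o.items()})
```

```text
{'clock': 11.283, 'joint_pos': [0.218, 0.356, -0.28, 1.744, 0.111, 1.055, 0.405], 'joint_velocities': [0.083, 0.009, -0.1, -0.006, 0.038, 0.005, 0.616], 'tau': [-0.462, -55.618, -2.028, -32.082, 0.044, 0.122, -1.283], 'position': [0.575, -0.036, 0.093], 'ee_rot': [0.508, 0.861, 0.001, 0.001], 'ft_force': [-0.021, 1.002, 5.784], 'torque': [0.131, -0.048, -0.021], 'grasp_force': 50.923, 'grip_width': 0.6}
```

Emit:
carry_out([
  [[0, 0, 0, 0, 0, 0], [0, 0, -0.1, 0, 0, 0], [0, 0, -0.1, 0, 0, 0], [0, 0, -0.1, 0, 0, 0], [0, 0, -0.1, 0, 0, 0], [0, 0, 0, 0, 0, 0], [0, 0, 0, 0, 0, 0]],
])

```text
clock: 11.87
position: [0.5734, -0.0363, 0.1073]
ee_rot: [0.509, 0.861, -0.0, -0.0]
ft_force: [0.1, 0.4, -2.3]
grip_width: 0.603
grasp_force: 52.1
```

Force is low, so the cap is free. Lifting to about 12 cm above the seat.

Emit:
carry_out([
  [[0, 0, -0.1, 0, 0, 0], [0, 0, -0.2, 0, 0, 0], [0, 0, -0.3, 0, 0, 0], [0, 0, -0.3, 0, 0, 0], [0, 0, -0.3, 0, 0, 0], [0, 0, -0.3, 0, 0, 0], [0, 0, -0.3, 0, 0, 0], [0, 0, -0.3, 0, 0, 0], [0, 0, -0.3, 0, 0, 0], [0, 0, -0.2, 0, 0, 0], [0, 0, -0.1, 0, 0, 0], [0, 0, 0, 0, 0, 0], [0, 0, 0, 0, 0, 0], [0, 0, 0, 0, 0, 0], [0, 0, 0, 0, 0, 0], [0, 0, 0, 0, 0, 0]],
])

```text
clock: 13.2
position: [0.5733, -0.0363, 0.2147]
ee_rot: [0.509, 0.861, -0.0, -0.0]
ft_force: [0.2, 0.4, -0.3]
grip_width: 0.603
grasp_force: 52.2
```

Run:
```python
from h import *
a=camera("scene")[80:240,230:430,::-1];b=camera("wrist")[:,:,::-1]
cv2.imwrite("pics/end.png",np.hstack([cv2.resize(a,(400,320),interpolation=cv2.INTER_CUBIC),cv2.resize(b,(400,320))]))
```

```text
(no output)
```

View pics/end.png

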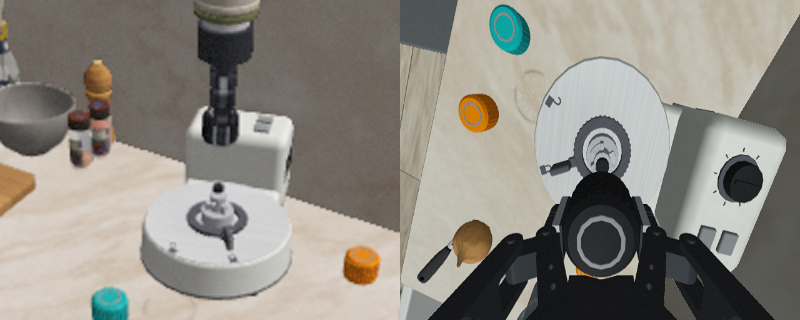

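The cap is held between the pads at crop (600,240) and the bare spindle shows below it. The tab still points at the closed mark at crop (228,245). The lift is about 12 cm, everything is still, and the bystanders are untouched.

```bash
python3 -c "
from workcell import *
print(hand_in())"
```

```text
the job is handed in; nothing more can be done
None
```

The collar is locked at the closed-padlock mark, and the cap (right-handed thread, about 1.3 rad anticlockwise) is off and held still about 12 cm above its seat; handed in at about 13 s.

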